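Stand a sample before the camera, then hold its column at the second stop

TASK

Stand the tall square bottle upright in the middle of the low square plate in front of the camera, setting it down rather than dropping it, and let go of it. Then squeeze the release in the grip on top of the camera stand, pull the column straight up past the first stop to the second one, its full height, and finish while still holding it up there with the release squeezed in, so that I can check the picture. Do not tip the bottle or knock or shift the other bottles and beakers.

Things in the scene. Friction and masses are not known exactly. Their poses are not given: they have to be found in the camera images.
- bottle_mid (a point): the sample: tall square amber bottle with a round white cap, the only square one. Loose, 200-370 g, 152 mm tall. Point on its axis, 76 mm above its underside; z up, x and y square to its sides. Body 46 x 46 mm up to 96 mm, shoulder, 26 mm neck from 113 mm; cap 30 mm across, 126 to 152 mm up (middle 63 mm above this point), best taken there from above, fingertips free down to 115 mm up
- plate_top (a point): the sample plate: fixed square grey block, 110 x 110 mm, 18 mm high, on the bench in front of the camera. The point is the centre of its top face; z up, x away from the camera stand, sides along x and y
- grip (a point): the grip on top of the telescopic column: upright block 42 (x) x 28 (y) x 56 (z) mm. Point: its centre, 207 mm above the bench when the column is down, 27 mm below the block's top, level with the middle of the release. x along the camera's view to the plate, y to the release side, z up. With the release out it is 35 mm over both in y (-14 to +21 mm). Nothing stands above or beside it; camera ahead in x
- column (a joint): how far the column is pulled up, m: 0 down (home), 0.045 first stop, 0.090 second stop, a hard stop and the end of travel. Slides only while the release is squeezed; let go, a sprung pin locks it at home or at the next stop it meets. Squeezed, it runs freely past the first stop (about 5 N to lift, weight included) and sinks if not held. Column, grip and camera weigh 330 g
- release (a joint): how far the release is pressed in, m: 0 out, 0.006 fully in; the column is free from about 0.0045. A sprung paddle 20 mm (x) x 28 mm (z), 7 mm proud of the grip's +y face, the -y face being plain: squeezing the grip across y from above presses it. 3 N starts it, 7 N holds it fully in; keep it squeezed during the pull. A grip of about 25 N does both
- stand: the camera stand, heavy and fixed: base 150 x 120 x 16 mm, 28 mm outer tube with a 38 mm collar at 148 to 166 mm height, column inside it. Origin: on the bench, on the column's axis; axes as those of the grip. The camera, a white barrel 42 mm across, reaches 19 to 103 mm ahead of the axis along x and rides up with the grip, its top about level with the grip's centre
- round_bottle: bystander, to be left alone: round amber bottle, 48 across, 105 tall mm; origin at the centre of its underside, standing on the bench
- wide_jar: bystander, to be left alone: squat round amber jar, 64 across, 85 tall mm; origin at the centre of its underside, standing on the bench
- beaker1: bystander, to be left alone: open glass beaker, 56 across, 70 tall mm; origin at the centre of its underside, standing on the bench
- beaker2: bystander, to be left alone: open glass beaker, 56 across, 70 tall mm; origin at the centre of its underside, standing on the bench
- beaker3: bystander, to be left alone: larger open glass beaker, 72 across, 90 tall mm; origin at the centre of its underside, standing on the bench
- beaker4: bystander, to be left alone: open glass beaker, 56 across, 70 tall mm; origin at the centre of its underside, standing on the bench
- dropper: bystander, to be left alone: small white dropper bottle, 34 across, 80 tall mm; origin at the centre of its underside, standing on the bench
Things that resemble listed ones, but are neither listed nor needed, are in the scene too. Leave any yellow look-alike of the stand alone.

How it is judged (in metres and radians):
On the way, in this order (a step that is already met when the one before it is completed fails the run):
1. the square bottle stands upright and still in the middle of the plate, let go of (horizontal distance between bottle_mid and plate_top below 0.022 m and z of bottle_mid in the frame of plate_top between 0.072 and 0.08 m and angle between bottle_mid's own z axis and vertical below 0.1 rad and contact force between bottle and anything else above 0.5 N and contact force between each of the arm, the fingers and bottle below 0.05 N and linear speed of bottle below 0.03 m/s), for 0.2 s.
2. the release is squeezed in and the column has left its home stop (value of joint release above 0.004 m and value of joint column above 0.01 m and contact force between the fingers and column above 2 N), for 0.1 s.
At the end, for the whole second after the job is handed in: The square bottle stands upright (0.1 rad), still and untouched, within 22 mm of the plate centre; the column is still, at its second stop (above 86 mm), the fingers gripping it (over 3 N) with the release squeezed in (over 4 mm) (all of step 1 and value of joint column above 0.086 m and velocity of joint column below 0.01 m/s and value of joint release above 0.004 m and contact force between the fingers and column above 3 N); the arm keeps its last pose, push and grip.
It fails at once if the square bottle is tipped (over 0.6 rad) (angle between bottle_mid's own z axis and vertical above 0.6 rad).
It fails at once if the square bottle is dropped or thrown (moving over 0.6 m/s with no finger on it) (linear speed of bottle above 0.6 m/s and contact force between the fingers and bottle below 0.05 N).
It fails at once if another bottle, jar or beaker is shifted over 30 mm or tipped (distance of any of round_bottle, wide_jar, beaker1, beaker2, beaker3, beaker4, dropper from where it was at the start of the episode above 0.03 m or angle between any of round_bottle, wide_jar, beaker1, beaker2, beaker3, beaker4, dropper's own z axis and vertical above 0.5 rad).
It also fails if it takes over 58 s, if anything falls off the work surface, if the arm or the gripper's body presses on something with over 40 N, if the wrist force passes 120 N, or if a joint passes its speed limit or range.

ROBOT

A 7-joint arm with a two-finger parallel gripper is mounted at the origin on the work surface. World frame = base frame: x ahead of the robot, y to its left, z up, the work surface at z = 0. Lengths are in m, angles in degrees, forces in N, time in s.
With the tool pointing down it reaches from about 0.425 to 0.875 m from the base axis. Payload 4.7 kg.
Tool frame: the origin (TCP) lies at the very end of the fingers, on their centre line; the grasp point (between the pads) lies 19 mm behind it; z points along the fingers, y is the line along which they close (so a half turn about z gives the same grasp; the last joint's range is limited). The gripper opens to 87 mm and grips with 3 to 60 N. Pads are 19 mm wide; open, the fingers measure 117 mm over their backs; the gripper's body (75 mm by 190 mm) begins 51 mm behind the grasp point.
Start: joints at [-74.421, 18.392, -4.016, 83.108, 1.295, 78.541, -3.26], TCP at [0.166, 0.629, 0.223] pointing down, gripper open.
Joint ranges: [-163.93, 163.93], [-17.29, 119.83], [-79.2, 71.16], [3.27, 140.29], [-89.18, 269.18], [5.43, 117.66], [-154.24, 154.24]. Speed limits (degrees/s): [147.25, 147.25, 180, 180, 180, 180, 180].

INTERFACE

Orientations are given as [roll, pitch, yaw] about the fixed x, y, z axes, in that order (R = Rz(yaw) Ry(pitch) Rx(roll)).
In Python, from cell import get_obs, read_camera, sign_off, silhouettes gives the robot as it stands.
- The arm moves only by the tool play_rows, never from a script. Its argument "steps" is a list that holds one entry, the list of rows, each a list of 7 numbers: the shift along the tool's x, y, z in m, then the turn, a rotation vector about the tool's x, y, z in rad, then the finger opening in m, from 0 to 0.087. A call has 1 to 12 rows; each row shifts and turns the commanded pose from where the row before left it, along the tool's axes as they then stand; what a row does not reach is not made up. A row lasts 1/10 s, in which the tool goes at most 50 mm and 8.59 degrees, less where a joint would pass 70% of its speed; a pose out of reach is approached as far as the arm can. A call is refused whole if a number of a shift passes 0.05 or a number of a turn 0.15, either way. A call with a gripper value outside its range is refused whole. The fingers move at their own pace and stop on an object; "force" is the grip in N (left out, the last holds). Time passes only in rows, so rows that do not move let the fingers close. It gives the time, the measured TCP pose, the force, the opening and the grip force at its end, in the units of the state.
- get_obs(): the state, without advancing time (a new reading comes with each control period).
- read_camera(name): name is "scene" or "top"; returns a dict with "frame" (420x560x3 uint8, red, green, blue), "intrinsics" (3x3 intrinsics, pixels), "view" (4x4, takes a point from world to camera coordinates). Camera axes: x right, y up, looking along -z (the intrinsics and any distortion apply to the point x, -y, -z); pixel columns grow to the right and rows downward; lengths in m; the calibration is good to about 2 mm. A picture is of the moment at which its call begins. There is no depth.
- sign_off(): hands the job in; it is judged then, once.
Trained networks look in the newest picture that a camera, given by its name, has taken for a name from the list of things; names that differ only in an ending like _2 or _b are one class to them, and where a whole thing is asked for, a point or a joint stands for the part that bears it (a point fixed in the world has none). Each returns a list of dicts, best first, with "p" (0 to 1); they miss things now and then, are a little off and sometimes report something else, mostly with a low value. They report only what shows in the picture. A call takes as long as a camera call. They do not tell look-alikes from the thing itself.
- silhouettes(camera, name): "pixels" (420x560 bool, what is visible of it) and "extent" ([left, top, right, bottom] in pixels, round what is visible of it).
The state is a dict: "time_s": time; "qpos": joint angles; "joint_velocities": joint speeds; "effort": joint torques, N m; "tool_pos": TCP position; "tool_rot": TCP orientation; "force": force on the tool from outside, world axes, zero at the start; "wrist_torque": the same for the moment, N m; "grip_width": finger opening in m; "grasp_force": force on a finger pad.
Only numpy, scipy, OpenCV 4.12 (cv2) and the standard library are available. Lean on these libraries where they do the work, as an engineer would, in place of code of your own. Each camera call takes 0.05 s, during which the arm holds its last target. There are 200 camera calls.

## Working session

There is one attempt and no reset: what is moved stays moved. The work goes in short steps, Python scripts to look and compute and a tool call to move; the robot and the scene stay as the last step left them, time stands still between calls to the robot, and variables do not carry over. Pictures are saved under pics/ and viewed, at most 10 in all, crops included, and the job is handed in when it is done.

Besides the shell and the picture viewer there is one more tool, called by a JSON object that holds its "name" and its "arguments", one argument or row to a line. play_rows: Moves the arm, as the interface text tells. Its arguments: {"type":"object","properties":{"steps":{"type":"array","items":{"type":"array","items":{"type":"array","items":{"type":"number"}}}},"force":{"type":"number"}},"required":["steps"]}

```bash
mkdir -p pics
cat > h.py <<'E'
import numpy as np, cv2
from cell import get_obs, read_camera, sign_off, silhouettes
def cam(n):
    c=read_camera(n); return c['frame'],np.array(c['intrinsics']),np.array(c['view'])
def proj(K,V,p):
    q=V@np.append(p,1); q=K@np.array([q[0],-q[1],-q[2]]); return q[:2]/q[2]
def ray(K,V,uv):
    d=np.linalg.inv(K)@np.array([uv[0],uv[1],1]); d=np.array([d[0],-d[1],-d[2]])
    R=V[:3,:3]; return -R.T@V[:3,3], R.T@d
def atz(K,V,uv,z):
    o,d=ray(K,V,uv); return o+d*(z-o[2])/d[2]
E
python3 - <<'E'
from h import *
fr={}
for n in('scene','top'):
    f,K,V=cam(n); cv2.imwrite(f'pics/{n}0.png',f[:,:,::-1]); print(n,K.round(1).tolist(),ray(K,V,(280,210)))
    for t in('bottle_mid','plate_top','grip','release','column','stand'):
        try:
            for s in silhouettes(n,t)[:4]: 
                m=s['pixels']; ys,xs=np.nonzero(m); print(n,t,round(s['p'],2),np.round(s['extent']),xs.mean().round(),ys.mean().round())
        except Exception as e: print(n,t,e)
print(get_obs())
E
```

```text
scene [[505.6, 0.0, 273.3], [0.0, 505.6, 210.7], [0.0, 0.0, 1.0]] (array([1.13028809, 0.90068546, 0.85274036]), array([-0.45012313, -0.69994899, -0.55465061]))
scene bottle_mid 0.84 [210. 167. 230. 213.] 219.0 192.0
scene plate_top 0.68 [319. 224. 375. 261.] 349.0 243.0
scene grip 0.97 [333. 255. 379. 296.] 354.0 273.0
scene grip 0.7 [286. 193. 334. 229.] 308.0 211.0
scene column 0.97 [335. 253. 378. 297.] 354.0 273.0
scene column 0.94 [289. 196. 337. 228.] 308.0 211.0
scene stand 0.92 [264. 195. 334. 302.] 303.0 254.0
scene stand 0.92 [300. 254. 386. 382.] 346.0 325.0
top [[460.9, 0.0, 276.6], [0.0, 460.9, 212.1], [0.0, 0.0, 1.0]] (array([0.34778479, 0.0034076 , 1.28550151]), array([ 0.18903983, -0.02103172, -0.98178215]))
top bottle_mid 0.64 [362. 193. 387. 219.] 372.0 206.0
top plate_top 0.57 [224. 268. 265. 311.] 245.0 289.0
top grip 0.79 [216. 193. 242. 249.] 228.0 220.0
top grip 0.72 [209. 191. 261. 256.] 232.0 222.0
top grip 0.6 [119. 174. 152. 229.] 133.0 199.0
top release 0.38 [132. 178. 136. 186.] 133.0 182.0
top column 0.9 [116. 173. 150. 228.] 132.0 199.0
top column 0.81 [215. 191. 244. 250.] 228.0 220.0
top stand 0.92 [116. 174. 176. 238.] 147.0 204.0
top stand 0.76 [209. 192. 259. 256.] 232.0 223.0
{'time_s': 0.7, 'qpos': array([-74.42270114,  18.3889689 ,  -4.01509726,  83.10732474,
         1.29434866,  78.54053796,  -3.26288909]), 'joint_velocities': array([ 0.0468493 ,  0.00182171, -0.04597191,  0.0488668 ,  0.05375768,
       -0.07773438,  0.02221759]), 'effort': array([-1.00370540e-03, -4.90935123e+01, -4.03478444e-01, -3.12713706e+01,
       -6.36663800e-02,  3.33526719e-02,  3.38663403e-05]), 'tool_pos': array([0.16574595, 0.62853993, 0.22262189]), 'tool_rot': array([1.79991741e+02, 2.41789743e-03, 1.65227522e+02]), 'force': array([-0.24585898, -0.08690072, -0.88279917]), 'wrist_torque': array([-0.01125422, -0.01934283,  0.01388703]), 'grasp_force': 0.0, 'grip_width': 0.08684160379073036}
```

View pics/scene0.png

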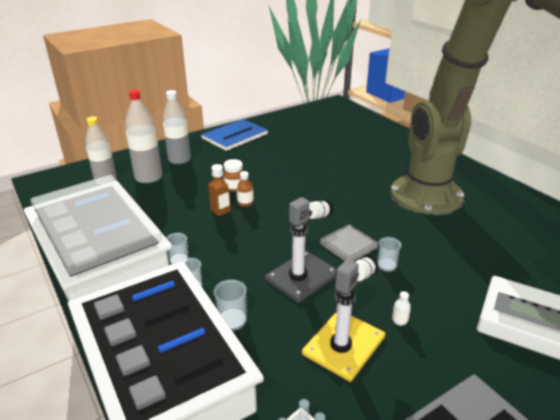

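View pics/top0.png

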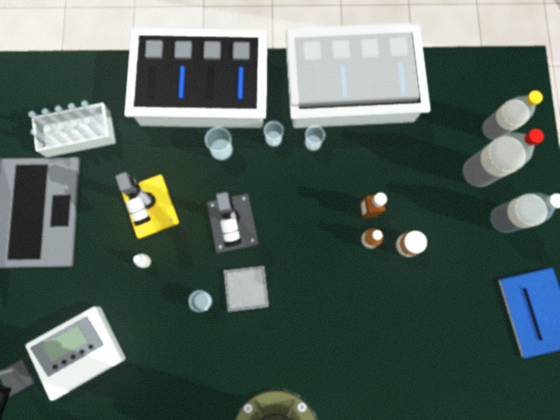

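The top view shows the dark-grey-based stand at (232,222) with the plate at (246,289) ahead of it. The yellow-based look-alike is at (150,205), and I will leave it alone. The square bottle candidates are (373,205), (372,238) and (411,243). The first is the tallest and squarish, so I'll confirm it in an enlarged crop.

Run:
```python
from h import *
f,K,V=cam('top'); g,K2,V2=cam('scene')
a=cv2.resize(f[180:265,350:435],(400,400),interpolation=cv2.INTER_CUBIC)
b=cv2.resize(f[180:265,195:280],(400,400),interpolation=cv2.INTER_CUBIC)
c=cv2.resize(g[155:225,200:270],(400,400),interpolation=cv2.INTER_CUBIC)
c=cv2.resize(c,(300,300)); 
d=cv2.resize(g[190:260,280:350],(300,300),interpolation=cv2.INTER_CUBIC)
im=np.zeros((600,800,3),np.uint8)
im[:300,:300]=c; im[300:,:300]=d; im[:300,300:600]=cv2.resize(a,(300,300)); im[300:,300:600]=cv2.resize(b,(300,300))
cv2.imwrite('pics/crop1.png',im[:,:600,::-1])
# plate
m=silhouettes('top','plate_top')[0]['pixels'].astype(np.uint8)
r=cv2.minAreaRect(np.argwhere(m)[:,::-1].astype(np.float32)); bx=cv2.boxPoints(r)
P=np.array([atz(K,V,p,.018) for p in bx]); print('plate',P.round(4).tolist(),P.mean(0)); e=P[1]-P[0]; print(np.degrees(np.arctan2(e[1],e[0])),np.linalg.norm(e),np.linalg.norm(P[2]-P[1]))
for t,uv,z in(('cap top',(380.5,199.5),.152),('grip top',(223.5,199),.234),('base',(232.5,223),.016)): print(t,atz(K,V,uv,z).round(4))
# fit scene column/tri of bottle
mb=silhouettes('scene','bottle_mid')[0]; ys,xs=np.nonzero(mb['pixels']); top=ys.min(); 
print('scene cap px',xs[ys<top+5].mean(),top, 'proj of cap', proj(K2,V2,atz(K,V,(380.5,199.5),.152)))
for n in('round_bottle','wide_jar','beaker1','beaker3','dropper'):
    for s in silhouettes('top',n)[:4]: print(n,round(s['p'],2),np.round(s['extent']))
```

```text
Traceback (most recent call last):
IndexError: list index out of range
```

View pics/crop1.png

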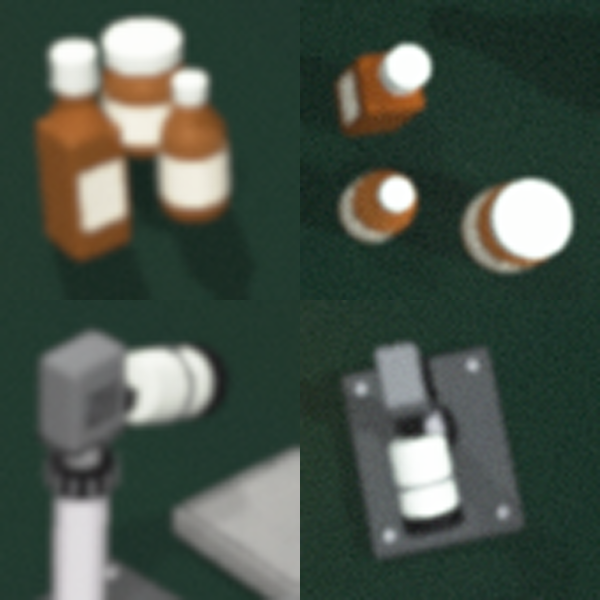

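Run:
```python
from h import *
g,K2,V2=cam('scene'); f,K,V=cam('top')
def line(P): 
    for i in (0,1):
        e=P[i+1]-P[i]; print('  edge',np.linalg.norm(e[:2]).round(4),np.degrees(np.arctan2(e[1],e[0])).round(2))
# plate via threshold
sub=f[255:325,215:280].astype(int); m=(sub.sum(2)>360).astype(np.uint8)
n,l,st,_=cv2.connectedComponentsWithStats(m); k=1+st[1:,4].argmax()
r=cv2.minAreaRect(np.argwhere(l==k)[:,::-1].astype(np.float32)+np.float32([215,255])); bx=cv2.boxPoints(r)
P=np.array([atz(K,V,p,.018) for p in bx]); print('plate',r,P.mean(0).round(4)); line(P)
s=.28333
T=lambda x,y,ox,oy:(ox+(x+.5)*s-.5,oy+(y+.5)*s-.5)
B=np.array([atz(K,V,T(x-300,y-300,195,180),.016) for x,y in((342,378),(487,347),(523,523),(377,558))]); print('base',B.mean(0).round(4)); line(B)
G=np.array([atz(K,V,T(x-300,y-300,195,180),.234) for x,y in((375,350),(413,343),(424,405),(385,413))]); print('grip',G.mean(0).round(4)); line(G)
c=atz(K,V,T(107,68,350,180),.152); print('cap',c.round(4),proj(K2,V2,c).round(1), 'bottom',proj(K2,V2,c*[1,1,0]).round(1))
gt=G.mean(0); print('grip top scene',proj(K2,V2,gt))
for y in range(160,215,9): print(y,end=' ')
for nme in ('bottle_mid','grip'):
  for cc,(KK,VV) in (('scene',(K2,V2)),('top',(K,V))):
    for q in silhouettes(cc,nme)[:2]: print(nme,cc,round(q['p'],2),np.round(q['extent'],1))
for nme in('round_bottle','wide_jar','beaker1','beaker3','dropper'):
    for q in silhouettes('top',nme)[:4]:
        e=q['extent']; print(nme,round(q['p'],2),atz(K,V,((e[0]+e[2])/2,(e[1]+e[3])/2),.05).round(3))
```

```text
plate ((245.68902587890625, 288.20123291015625), (41.19096374511719, 40.41794204711914), 83.6598129272461) [0.3777 0.0732 0.018 ]
  edge 0.1103 -84.6
  edge 0.1106 -174.3
base [0.5593 0.1104 0.016 ]
  edge 0.1179 -78.43
  edge 0.1445 -169.05
grip [0.572  0.1138 0.234 ]
  edge 0.0255 -80.07
  edge 0.0426 -170.05
cap [ 0.5908 -0.2735  0.152 ] [216.8 166.4] bottom [220.4 210.3]
grip top scene [299.36338232 201.22353821]
160 169 178 187 196 205 214 bottle_mid scene 0.8 [208.6 168.4 229.5 214. ]
bottle_mid top 0.78 [360.9 193.1 386.5 218.7]
grip scene 0.73 [286.9 197.  333.2 228. ]
grip scene 0.68 [334.5 255.1 383.4 294.9]
grip top 0.76 [117.2 174.8 151.  226.9]
grip top 0.56 [216.9 189.3 242.5 251.3]
round_bottle 0.64 [ 0.5  -0.27  0.05]
round_bottle 0.6 [0.544 0.102 0.05 ]
round_bottle 0.5 [ 0.591 -0.281  0.05 ]
wide_jar 0.64 [ 0.488 -0.373  0.05 ]
beaker1 0.96 [0.345 0.188 0.05 ]
beaker1 0.95 [ 0.79  -0.127  0.05 ]
beaker1 0.91 [ 0.807 -0.01   0.05 ]
beaker1 0.86 [0.777 0.14  0.05 ]
beaker3 0.96 [0.345 0.188 0.05 ]
beaker3 0.95 [ 0.79  -0.127  0.05 ]
beaker3 0.91 [ 0.807 -0.01   0.05 ]
beaker3 0.86 [0.777 0.14  0.05 ]
dropper 0.68 [0.454 0.343 0.05 ]
dropper 0.27 [ 0.809 -0.006  0.05 ]
```

The crop confirms that the square amber bottle with the round white cap is top (372,205), scene (219,190), and that the real stand has the dark grey base. The plate is at radius 0.385 m, inside the reach limit for a vertical tool (0.425 m). I'll therefore tilt the tool outward at the plate and test that pose empty on the way to the bottle.

```bash
cat > plan.py <<'E'
import sys
from h import *
from scipy.spatial.transform import Rotation as Ro
def plan(gp,yaw,tilt):
    """gp = wanted grasp point; tool frame deltas: turn first, then shift"""
    o=get_obs(); R0=Ro.from_euler('xyz',o['tool_rot'],degrees=True)
    R1=Ro.from_euler('xyz',[180,0,yaw],degrees=True)*Ro.from_rotvec([0,np.radians(tilt),0])
    tcp=np.array(gp)+R1.apply([0,0,.019]); d=tcp-o['tool_pos']
    print('turn',(R0.inv()*R1).as_rotvec().round(3),'then shift',R1.inv().apply(d).round(4),'world d',d.round(4),'grasp now',(o['tool_pos']-R0.apply([0,0,.019])).round(4),'rot',o['tool_rot'].round(2),'q',o['qpos'].round(0),'t',o['time_s'],'F',o['force'].round(1),'w',round(o['grip_width'],4),'gf',round(o['grasp_force'],1))
a=[float(x) for x in sys.argv[1:]]
if a: plan(a[:3],a[3],a[4])
E
python3 plan.py .385 .075 .20 191 22
```

```text
turn [ 0.086  0.377 -0.444] then shift [-0.1101 -0.5852 -0.0011] world d [ 0.2123 -0.5549 -0.0402] grasp now [0.1657 0.6285 0.2416] rot [180.     0.   165.23] q [-74.  18.  -4.  83.   1.  79.  -3.] t 1.4 F [ 0.6 -0.1  0.2] w 0.0867 gf 0.0
```

{"name": "play_rows", "arguments": {
  "steps": [
    [[0,0,0,0.017,0.075,-0.089,0.087],[0,0,0,0.017,0.075,-0.089,0.087],[0,0,0,0.017,0.075,-0.089,0.087],[0,0,0,0.017,0.075,-0.089,0.087],[0,0,0,0.017,0.075,-0.089,0.087],[-0.008,-0.04,0,0,0,0,0.087],[-0.008,-0.04,0,0,0,0,0.087],[-0.008,-0.04,0,0,0,0,0.087],[-0.008,-0.04,0,0,0,0,0.087],[-0.008,-0.04,0,0,0,0,0.087],[-0.008,-0.04,0,0,0,0,0.087],[-0.008,-0.04,0,0,0,0,0.087]]
  ]
}}

```text
time_s: 2.6
tool_pos: [0.2709, 0.3621, 0.2015]
tool_rot: [179.9, -21.8, -168.9]
force: [0.5, 0.7, -0.4]
grip_width: 0.0872
grasp_force: 0.0
```

{"name": "play_rows", "arguments": {
  "steps": [
    [[-0.009,-0.04,0,0,0,0,0.087],[-0.009,-0.04,0,0,0,0,0.087],[-0.009,-0.04,0,0,0,0,0.087],[-0.009,-0.04,0,0,0,0,0.087],[-0.009,-0.04,0,0,0,0,0.087],[-0.009,-0.04,0,0,0,0,0.087],[-0.009,-0.04,0,0,0,0,0.087],[0,-0.02,0,0,0,0,0.087],[0,0,0,0,0,0,0.087],[0,0,0,0,0,0,0.087]]
  ]
}}

```text
time_s: 3.6
tool_pos: [0.3851, 0.081, 0.1779]
tool_rot: [179.9, -21.8, -169.0]
force: [-0.2, 0.6, 0.5]
grip_width: 0.0871
grasp_force: 0.0
```

```bash
python3 plan.py .385 .075 .168 191 22
```

```text
turn [0.002 0.003 0.001] then shift [-0.0025 -0.0059  0.0286] world d [-0.0071 -0.0074 -0.0275] grasp now [0.3921 0.0823 0.1955] rot [ 179.89  -21.82 -168.95] q [-26.   7.  13. 106.  -2.  90.  88.] t 3.6 F [-0.2  0.6  0.5] w 0.0871 gf 0.0
```

{"name": "play_rows", "arguments": {
  "steps": [
    [[-0.001,-0.003,0.014,0,0,0,0.087],[-0.001,-0.003,0.014,0,0,0,0.087],[-0.004,0,0.01,0,0,0,0.087],[0,0,0,0,0,0,0.087]]
  ]
}}

```text
time_s: 4.0
tool_pos: [0.3762, 0.073, 0.1384]
tool_rot: [180.0, -22.1, -168.9]
force: [-0.8, -0.8, -0.3]
grip_width: 0.0872
grasp_force: 0.0
```

```bash
python3 plan.py .593 -.273 .22 155 22
```

```text
turn [-0.236 -0.001  0.584] then shift [-0.2872 -0.2219 -0.185 ] world d [ 0.2103 -0.343   0.064 ] grasp now [0.3832 0.0743 0.156 ] rot [ 179.96  -22.06 -168.91] q [-26.   8.  13. 110.  -2.  85.  89.] t 4.0 F [-0.8 -0.8 -0.3] w 0.0872 gf 0.0
```

{"name": "play_rows", "arguments": {
  "steps": [
    [[0.011,0,-0.028,0,0,0,0.087],[0.011,0,-0.028,0,0,0,0.087],[0,0,0,-0.047,0,0.117,0.087],[0,0,0,-0.047,0,0.117,0.087],[0,0,0,-0.047,0,0.117,0.087],[0,0,0,-0.047,0,0.117,0.087],[0,0,0,-0.047,0,0.117,0.087]]
  ]
}}

```text
time_s: 4.7
tool_pos: [0.3786, 0.0731, 0.2005]
tool_rot: [179.9, -21.9, 154.7]
force: [-0.4, -0.6, 0.6]
grip_width: 0.0867
grasp_force: 0.0
```

{"name": "play_rows", "arguments": {
  "steps": [
    [[-0.031,-0.022,-0.013,0,0,0,0.087],[-0.031,-0.022,-0.013,0,0,0,0.087],[-0.031,-0.022,-0.013,0,0,0,0.087],[-0.031,-0.022,-0.013,0,0,0,0.087],[-0.031,-0.022,-0.013,0,0,0,0.087],[-0.031,-0.022,-0.013,0,0,0,0.087],[-0.031,-0.022,-0.013,0,0,0,0.087],[-0.031,-0.022,-0.013,0,0,0,0.087],[-0.031,-0.022,-0.013,0,0,0,0.087],[-0.025,-0.022,-0.011,0,0,0,0.087],[0,0,0,0,0,0,0.087],[0,0,0,0,0,0,0.087]]
  ]
}}

```text
time_s: 5.9
tool_pos: [0.5836, -0.2665, 0.2046]
tool_rot: [179.9, -22.0, 154.9]
force: [-0.9, 0.7, -0.6]
grip_width: 0.087
grasp_force: 0.0
```

```bash
python3 plan.py .591 -.273 .141 155 22
python3 - <<'E'
from h import *
g,K,V=cam('scene'); o=get_obs()
print(proj(K,V,o['tool_pos']))
a=cv2.resize(g[110:230,150:310],(800,600),interpolation=cv2.INTER_CUBIC)
cv2.imwrite('pics/s1.png',a[:,:,::-1])
E
```

```text
turn [ 0.002  0.    -0.002] then shift [-0.0326 -0.0028  0.0744] world d [ 0.0009 -0.0035 -0.0812] grasp now [ 0.59   -0.2695  0.2222] rot [179.95 -21.97 154.87] q [  6.  38.  29.  65. -15. 103.  97.] t 5.9 F [-0.9  0.7 -0.6] w 0.087 gf 0.0
[218.93588872 150.25191886]
```

View pics/s1.png

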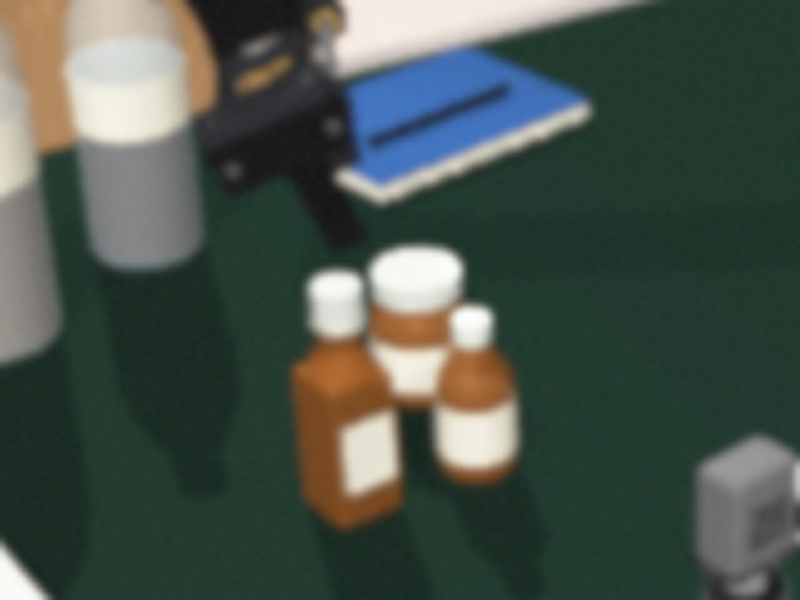

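The view shows the cap at crop (335,283), which is scene (217,166.6) and matches my estimate of (216.8,166.4). The fingers hang above it, so I'm descending and closing.

{"name": "play_rows", "arguments": {
  "force": 25,
  "steps": [
    [[-0.008,-0.001,0.018,0,0,0,0.087],[-0.008,-0.001,0.018,0,0,0,0.087],[-0.008,-0.001,0.018,0,0,0,0.087],[-0.008,0,0.018,0,0,0,0.087],[-0.001,0,0.002,0,0,0,0.087],[0,0,0,0,0,0,0.06],[0,0,0,0,0,0,0.045],[0,0,0,0,0,0,0.04],[0,0,0,0,0,0,0.036],[0,0,0,0,0,0,0.032],[0,0,0,0,0,0,0.02],[0,0,0,0,0,0,0.02]]
  ]
}}

```text
time_s: 7.15
tool_pos: [0.5852, -0.2701, 0.1247]
tool_rot: [179.9, -21.9, 154.9]
force: [-0.3, -0.2, 0.1]
grip_width: 0.0389
grasp_force: 0.0
```

{"name": "play_rows", "arguments": {
  "steps": [
    [[0,0,0,0,0,0,0.02],[0,0,0,0,0,0,0.02],[0,0,0,0,0,0,0.02]]
  ]
}}

```text
time_s: 7.45
tool_pos: [0.5851, -0.2703, 0.1246]
tool_rot: [180.0, -21.9, 154.9]
force: [0.1, -0.1, 0.2]
grip_width: 0.0292
grasp_force: 25.0
```

```bash
python3 plan.py .378 .074 .20 191 22
```

```text
turn [ 0.236  0.002 -0.584] then shift [0.1558 0.3775 0.0006] world d [-0.214   0.343   0.0578] grasp now [ 0.5915 -0.2733  0.1423] rot [179.95 -21.89 154.91] q [  6.  41.  28.  69. -16.  96.  98.] t 7.45 F [ 0.1 -0.1  0.2] w 0.0292 gf 25.0
```

{"name": "play_rows", "arguments": {
  "force": 40,
  "steps": [
    [[0,0,0,0,0,0,0.02],[0.002,0,-0.005,0,0,0,0.02],[0.006,0,-0.015,0,0,0,0.02],[0.009,0,-0.023,0,0,0,0.02],[0.009,0,-0.023,0,0,0,0.02],[0.009,0,-0.023,0,0,0,0.02],[0.005,0,-0.012,0,0,0,0.02],[0,0,0,0,0,0,0.02]]
  ]
}}

```text
time_s: 8.25
tool_pos: [0.5865, -0.271, 0.2361]
tool_rot: [179.9, -21.6, 154.9]
force: [0.1, -1.0, -3.1]
grip_width: 0.029
grasp_force: 40.0
```

{"name": "play_rows", "arguments": {
  "steps": [
    [[0,0,0,0.02,0,-0.05,0.02],[0,0,0,0.04,0,-0.1,0.02],[0,0,0,0.04,0,-0.1,0.02],[0,0,0,0.04,0,-0.1,0.02],[0,0,0,0.04,0,-0.1,0.02],[0,0,0,0.035,0,-0.084,0.02],[0,0,0,0.02,0,-0.05,0.02],[0,0,0,0,0,0,0.02]]
  ]
}}

```text
time_s: 9.05
tool_pos: [0.5857, -0.2686, 0.232]
tool_rot: [179.8, -21.9, -168.8]
force: [0.0, 0.8, -1.6]
grip_width: 0.029
grasp_force: 40.0
```

```bash
python3 plan.py .378 .074 .25 191 22
```

```text
turn [0.002 0.002 0.003] then shift [0.1351 0.376  0.0541] world d [-0.2146  0.3413  0.0004] grasp now [ 0.5926 -0.2673  0.2496] rot [ 179.83  -21.89 -168.83] q [  2.  34.  25.  66.  -1. 101. 126.] t 9.05 F [ 0.   0.8 -1.6] w 0.029 gf 40.0
```

{"name": "play_rows", "arguments": {
  "steps": [
    [[0.004,0.011,0.0015,0,0,0,0.02],[0.008,0.022,0.003,0,0,0,0.02],[0.012,0.034,0.005,0,0,0,0.02],[0.012,0.034,0.005,0,0,0,0.02],[0.012,0.034,0.005,0,0,0,0.02],[0.012,0.034,0.005,0,0,0,0.02],[0.012,0.034,0.005,0,0,0,0.02],[0.012,0.034,0.005,0,0,0,0.02],[0.012,0.034,0.005,0,0,0,0.02],[0.012,0.034,0.005,0,0,0,0.02],[0.012,0.034,0.005,0,0,0,0.02],[0.009,0.024,0.0035,0,0,0,0.02]]
  ]
}}

```text
time_s: 10.25
tool_pos: [0.378, 0.0612, 0.2318]
tool_rot: [179.9, -21.9, -169.0]
force: [0.9, 0.6, -2.6]
grip_width: 0.0288
grasp_force: 40.0
```

{"name": "play_rows", "arguments": {
  "steps": [
    [[0.004,0.011,0.002,0,0,0,0.02],[0,0,0,0,0,0,0.02],[0,0,0,0,0,0,0.02],[0,0,0,0,0,0,0.02]]
  ]
}}

```text
time_s: 10.65
tool_pos: [0.3739, 0.0678, 0.2318]
tool_rot: [-180.0, -21.8, -169.2]
force: [-0.0, 0.1, -2.1]
grip_width: 0.0291
grasp_force: 40.0
```

```bash
python3 plan.py .378 .074 .170 191 22
python3 - <<'E'
from h import *
g,K,V=cam('scene'); f,K1,V1=cam('top')
a=cv2.resize(g[130:290,250:450],(500,400),interpolation=cv2.INTER_CUBIC)
b=cv2.resize(f[180:330,180:290],(293,400),interpolation=cv2.INTER_CUBIC)
cv2.imwrite('pics/s2.png',np.hstack([a,b])[:,:,::-1])
E
```

```text
turn [ 0.001  0.003 -0.003] then shift [-0.028   0.0053  0.0743] world d [-0.0029  0.0048 -0.0794] grasp now [0.3808 0.0691 0.2494] rot [-179.97  -21.83 -169.21] q [-26.   3.  13. 104.  -1.  96.  88.] t 10.65 F [-0.   0.1 -2.1] w 0.0291 gf 40.0
```

View pics/s2.png

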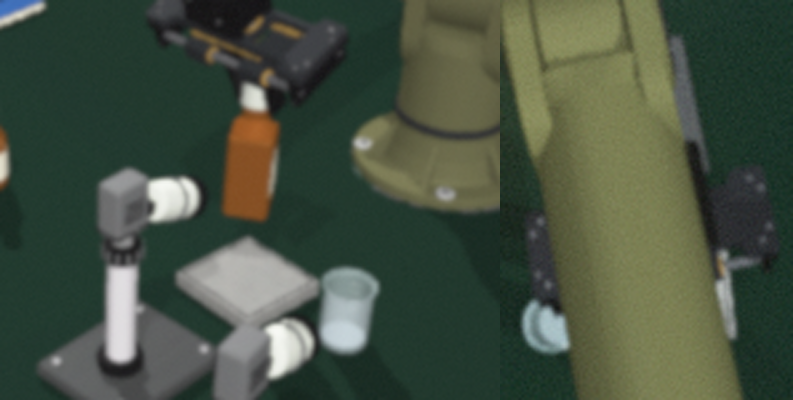

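The bottle hangs over the plate at crop (252,165) with a slight possible lean. I'll check that lean against a projected vertical.

Run:
```python
from h import *
g,K,V=cam('scene'); o=get_obs(); c=np.array([.3808,.0691,.2494])
p=proj(K,V,c); q=proj(K,V,c-[0,0,.142]); print(p,q,np.degrees(np.arctan2(q[0]-p[0],q[1]-p[1])))
s=silhouettes('scene','bottle_mid'); 
for t in s[:2]:
    m=t['pixels']; ys,xs=np.nonzero(m); print(t['p'],t['extent']); 
    # body only
    h=ys>ys.min()+12; print([(y,xs[ys==y].min(),xs[ys==y].max()) for y in range(ys.min(),ys.max(),5)])
for r in ([0,0,0],[.05,0,0],[-.05,0,0],[0,.05,0]): print(r, proj(K,V,c-[r[0],r[1],.142]))
```

```text
[352.76394203 164.9184048 ] [348.66510427 212.50631806] -4.922845085302746
0.58 [235.0, 174.8, 251.5, 204.0]
[(171, np.int64(244), np.int64(245)), (176, np.int64(241), np.int64(248)), (181, np.int64(239), np.int64(250)), (186, np.int64(237), np.int64(252)), (191, np.int64(237), np.int64(252)), (196, np.int64(237), np.int64(252)), (201, np.int64(238), np.int64(252))]
[0, 0, 0] [348.66510427 212.50631806]
[0.05, 0, 0] [363.25213105 206.78070297]
[-0.05, 0, 0] [333.58912148 218.42385533]
[0, 0.05, 0] [336.83248507 203.85373848]
```

The bottle's lean matches a true vertical (expected −4.9° in the image), so it hangs plumb. Lowering it now.

{"name": "play_rows", "arguments": {
  "steps": [
    [[-0.004,0.001,0.01,0,0,0,0.02],[-0.006,0.001,0.016,0,0,0,0.02],[-0.006,0.001,0.016,0,0,0,0.02],[-0.006,0.001,0.016,0,0,0,0.02],[-0.004,0.001,0.011,0,0,0,0.02],[-0.002,0,0.005,0,0,0,0.02],[-0.001,0,0.002,0,0,0,0.02],[0,0,0,0,0,0,0.02],[0,0,0,0,0,0,0.02]]
  ]
}}

```text
time_s: 11.75
tool_pos: [0.3713, 0.0741, 0.1511]
tool_rot: [180.0, -21.8, -169.0]
force: [0.2, 0.3, -2.1]
grip_width: 0.0288
grasp_force: 40.0
```

```bash
python3 plan.py .378 .074 .160 191 22
```

```text
turn [ 0.001  0.004 -0.   ] then shift [-0.0027 -0.0014  0.0083] world d [-0.0003 -0.0015 -0.0087] grasp now [0.3783 0.0754 0.1687] rot [ 179.96  -21.77 -169.01] q [-26.   6.  13. 110.  -2.  86.  88.] t 11.75 F [ 0.2  0.3 -2.1] w 0.0288 gf 40.0
```

{"name": "play_rows", "arguments": {
  "steps": [
    [[-0.0007,0,0.0018,0,0,0,0.02],[-0.0007,0,0.0018,0,0,0,0.02],[-0.0007,0,0.0018,0,0,0,0.02],[-0.0004,0,0.0009,0,0,0,0.02],[-0.0004,0,0.0009,0,0,0,0.02],[0,0,0,0,0,0,0.02],[0,0,0,0,0,0,0.02]]
  ]
}}

```text
time_s: 12.45
tool_pos: [0.3709, 0.074, 0.1428]
tool_rot: [180.0, -21.8, -169.0]
force: [-0.6, -0.3, -2.0]
grip_width: 0.0292
grasp_force: 40.0
```

{"name": "play_rows", "arguments": {
  "steps": [
    [[-0.0002,0,0.0005,0,0,0,0.02],[-0.0002,0,0.0005,0,0,0,0.02],[0,0,0,0,0,0,0.02],[0,0,0,0,0,0,0.02]]
  ]
}}

```text
time_s: 12.85
tool_pos: [0.3711, 0.074, 0.1424]
tool_rot: [180.0, -21.8, -169.0]
force: [0.3, -1.0, 5.7]
grip_width: 0.0288
grasp_force: 40.0
```

{"name": "play_rows", "arguments": {
  "steps": [
    [[-0.0002,0,0.0005,0,0,0,0.02],[-0.0002,0,0.0005,0,0,0,0.02],[0,0,0,0,0,0,0.02],[0,0,0,0,0,0,0.02]]
  ]
}}

```text
time_s: 13.25
tool_pos: [0.3714, 0.0739, 0.1423]
tool_rot: [180.0, -21.8, -169.0]
force: [0.1, -1.3, 11.3]
grip_width: 0.029
grasp_force: 40.0
```

The bottle is seated on the plate (force went from −2 N to +11 N). Relieving the push and letting go.

{"name": "play_rows", "arguments": {
  "force": 10,
  "steps": [
    [[0.0003,0,-0.0007,0,0,0,0.02],[0,0,0,0,0,0,0.02],[0,0,0,0,0,0,0.034],[0,0,0,0,0,0,0.045],[0,0,0,0,0,0,0.06],[0,0,0,0,0,0,0.075],[0,0,0,0,0,0,0.087],[0,0,0,0,0,0,0.087],[0,0,0,0,0,0,0.087],[0,0,0,0,0,0,0.087]]
  ]
}}

```text
time_s: 14.25
tool_pos: [0.3708, 0.0741, 0.1414]
tool_rot: [180.0, -21.8, -169.0]
force: [0.1, 0.2, 0.6]
grip_width: 0.0813
grasp_force: 0.0
```

{"name": "play_rows", "arguments": {
  "steps": [
    [[0.004,0,-0.009,0,0,0,0.087],[0.008,0,-0.019,0,0,0,0.087],[0.011,0,-0.028,0,0,0,0.087],[0.011,0,-0.028,0,0,0,0.087],[0.011,0,-0.028,0,0,0,0.087],[0.011,0,-0.028,0,0,0,0.087],[0.011,0,-0.028,0,0,0,0.087],[0,0,0,0,0,0,0.087]]
  ]
}}

```text
time_s: 15.05
tool_pos: [0.3726, 0.0742, 0.3265]
tool_rot: [179.9, -21.4, -169.0]
force: [0.2, -0.1, -0.6]
grip_width: 0.0872
grasp_force: 0.0
```

```bash
python3 plan.py .571 .1135 .30 190.5 0
python3 - <<'E'
from h import *
g,K,V=cam('scene')
for p in ([.378,.074,.17],[.378,.074,.018],[.571,.1135,.234]): print(proj(K,V,p))
a=cv2.resize(g[130:290,250:450],(750,600),interpolation=cv2.INTER_CUBIC)
cv2.imwrite('pics/s3.png',a[:,:,::-1])
E
```

```text
turn [-0.    -0.374  0.008] then shift [-0.2022  0.0024  0.0455] world d [ 0.1984  0.0393 -0.0455] grasp now [0.3794 0.0755 0.3442] rot [ 179.91  -21.41 -168.99] q [-27.  -0.  13.  95.  -1. 106.  87.] t 15.05 F [ 0.2 -0.1 -0.6] w 0.0872 gf 0.0
[352.49209946 192.76696316]
[348.27234953 240.24502736]
[299.66674026 201.02464754]
```

View pics/s3.png

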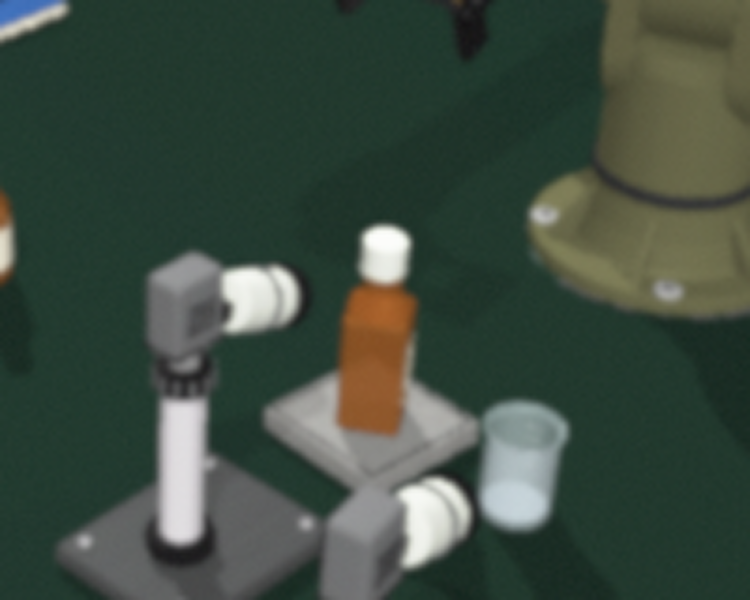

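The bottle stands upright on the plate, with its cap at crop (386,238) against a predicted (384,235). The grip's top face reads about (185,273) against a predicted (186,266). I'll check the grip position with a wireframe overlay in both views.

Run:
```python
from h import *
g,K2,V2=cam('scene'); _,K1,V1=cam('top')
f=cv2.imread('pics/top0.png'); g=g[:,:,::-1]
def wire(im,K,V,c,yaw,x0,y0,n,col,S):
    a=np.radians(yaw); X=np.array([np.cos(a),np.sin(a),0]);Y=np.array([-X[1],X[0],0]);Z=np.array([0,0,1.])
    pts={}
    for i in(-1,1):
     for j in(-1,1):
      for k in(-.029,.027): pts[i,j,k]=(proj(K,V,c+X*.021*i+Y*.014*j+Z*k)-[x0,y0]+.5)*S-.5
    ks=list(pts)
    for a_ in ks:
     for b_ in ks:
      if sum(u!=v for u,v in zip(a_,b_))==1: cv2.line(im,tuple(int(v) for v in pts[a_].round()),tuple(int(v) for v in pts[b_].round()),col,1)
S=10
A=cv2.resize(g[190:240,275:315],None,fx=S,fy=S,interpolation=cv2.INTER_CUBIC)
B=cv2.resize(f[180:230,205:245],None,fx=S,fy=S,interpolation=cv2.INTER_CUBIC)
for c,col in(((.571,.1135,.207),(0,0,255)),((.565,.107,.207),(0,255,0))):
    wire(A,K2,V2,np.array(c),190.5,275,190,0,col,S); wire(B,K1,V1,np.array(c),190.5,205,180,0,col,S)
cv2.imwrite('pics/w.png',np.hstack([A,B]))
```

```text
(no output)
```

View pics/w.png

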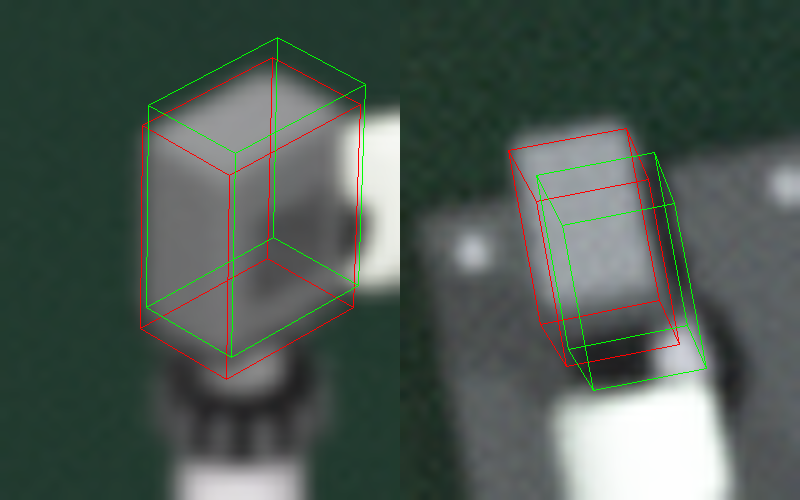

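The red model (0.571, 0.1135) fits the grip in both views to within about 1 px, and both views call for a slight shift outward. I'm using (0.574, 0.115) and moving above the grip with a vertical tool.

{"name": "play_rows", "arguments": {
  "force": 25,
  "steps": [
    [[0,0,0,0,-0.125,0.003,0.087],[0,0,0,0,-0.125,0.003,0.087],[0,0,0,0,-0.124,0.002,0.087],[-0.025,0,0,0,0,0,0.087],[-0.035,0.001,0,0,0,0,0.087],[-0.035,0.001,0.005,0,0,0,0.087],[-0.035,0.001,0.01,0,0,0,0.087],[-0.035,0.001,0.01,0,0,0,0.087],[-0.025,0,0.01,0,0,0,0.087],[-0.015,0,0.01,0,0,0,0.087],[0,0,0,0,0,0,0.087],[0,0,0,0,0,0,0.087]]
  ]
}}

```text
time_s: 16.4
tool_pos: [0.5707, 0.115, 0.2746]
tool_rot: [-179.9, -0.6, -169.5]
force: [-0.7, 0.4, 0.8]
grip_width: 0.0869
grasp_force: 0.0
```

```bash
python3 plan.py .574 .115 .207 190.5 0;python3 - <<'E'
from h import *
g,K,V=cam('scene'); o=get_obs(); print((proj(K,V,o['tool_pos'])-[260,130])*6)
a=cv2.resize(g[130:230,260:360],(600,600),interpolation=cv2.INTER_CUBIC)
cv2.imwrite('pics/s4.png',a[:,:,::-1])
E
```

```text
turn [-0.002 -0.01   0.   ] then shift [-0.0033 -0.0007  0.0866] world d [ 0.0033 -0.     -0.0866] grasp now [0.5709 0.1151 0.2936] rot [-179.91   -0.59 -169.48] q [-26.   9.  13.  89.  -2.  83.  88.] t 16.4 F [-0.7  0.4  0.8] w 0.0869 gf 0.0
[242.89061045 333.37193812]
```

View pics/s4.png

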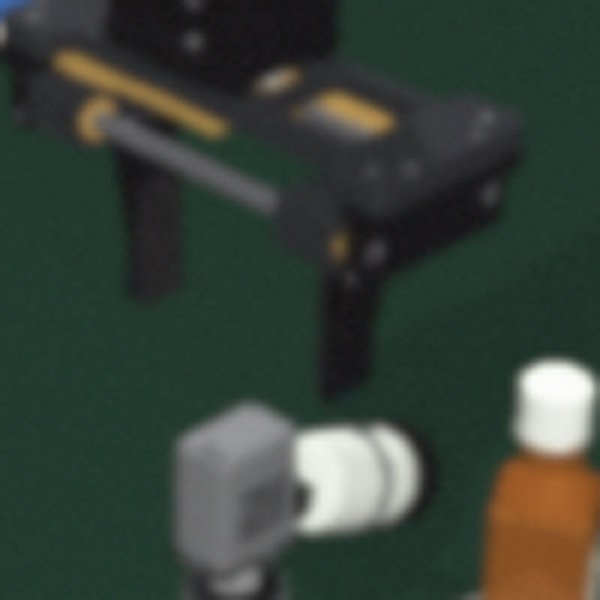

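The fingers straddle the grip: tips at (150,295) and (345,395), with the grip's top at (237,430) below their middle. Descending straight down and squeezing.

{"name": "play_rows", "arguments": {
  "steps": [
    [[-0.003,0,0.015,0,-0.01,0,0.087],[0,0,0.02,0,0,0,0.087],[0,0,0.02,0,0,0,0.087],[0,0,0.02,0,0,0,0.087],[0,0,0.01,0,0,0,0.087],[0,0,0,0,0,0,0.07],[0,0,0,0,0,0,0.06],[0,0,0,0,0,0,0.05]]
  ]
}}

```text
time_s: 17.25
tool_pos: [0.5754, 0.116, 0.1923]
tool_rot: [-180.0, 0.3, -169.5]
force: [-0.7, -0.1, -0.3]
grip_width: 0.0704
grasp_force: 0.0
```

{"name": "play_rows", "arguments": {
  "steps": [
    [[0,0,0,0,0,0,0.044],[0,0,0,0,0,0,0.04],[0,0,0,0,0,0,0.036],[0,0,0,0,0,0,0.033],[0,0,0,0,0,0,0.03],[0,0,0,0,0,0,0.02],[0,0,0,0,0,0,0.02],[0,0,0,0,0,0,0.02]]
  ]
}}

```text
time_s: 18.05
tool_pos: [0.5751, 0.1145, 0.191]
tool_rot: [-179.8, 0.2, -169.5]
force: [1.0, -6.0, 1.8]
grip_width: 0.0282
grasp_force: 25.0
```

```bash
python3 plan.py .574 .115 .207 190.5 0
```

```text
turn [-0.003  0.003 -0.   ] then shift [0.001  0.0007 0.003 ] world d [-0.0011  0.0005 -0.003 ] grasp now [0.575  0.1145 0.21  ] rot [-179.84    0.19 -169.5 ] q [-25.  11.  13.  96.  -2.  73.  89.] t 18.05 F [ 1.  -6.   1.8] w 0.0282 gf 25.0
```

The opening is 28.2 mm, about 29 mm with the 0.9 mm offset seen on the cap, so the release is fully in. I'm relieving the 6 N side load and pulling straight up.

{"name": "play_rows", "arguments": {
  "steps": [
    [[0,-0.001,0,0,0,0,0.02],[0,0,-0.003,0,0,0,0.02],[0,0,-0.007,0,0,0,0.02],[0,0,-0.01,0,0,0,0.02],[0,0,-0.01,0,0,0,0.02],[0,0,-0.01,0,0,0,0.02],[0,0,-0.01,0,0,0,0.02],[0,0,-0.01,0,0,0,0.02],[0,0,-0.007,0,0,0,0.02],[0,0,-0.003,0,0,0,0.02],[0,0,0,0,0,0,0.02],[0,0,0,0,0,0,0.02]]
  ]
}}

```text
time_s: 19.25
tool_pos: [0.5751, 0.1144, 0.2606]
tool_rot: [-179.9, 0.2, -169.5]
force: [2.5, -4.6, -1.6]
grip_width: 0.0277
grasp_force: 25.0
```

{"name": "play_rows", "arguments": {
  "steps": [
    [[0,-0.0005,-0.004,0,0,0,0.02],[0,0,-0.005,0,0,0,0.02],[0,0,-0.004,0,0,0,0.02],[0,0,-0.002,0,0,0,0.02],[0,0,-0.002,0,0,0,0.02],[0,0,-0.001,0,0,0,0.02],[0,0,0,0,0,0,0.02],[0,0,0,0,0,0,0.02]]
  ]
}}

```text
time_s: 20.05
tool_pos: [0.575, 0.1145, 0.2782]
tool_rot: [-179.9, 0.2, -169.5]
force: [5.0, -2.0, -3.3]
grip_width: 0.0276
grasp_force: 25.0
```

{"name": "play_rows", "arguments": {
  "steps": [
    [[0,0,-0.001,0,0,0,0.02],[0,0,-0.001,0,0,0,0.02],[0,0,0,0,0,0,0.02],[0,0,0,0,0,0,0.02]]
  ]
}}

```text
time_s: 20.45
tool_pos: [0.575, 0.1145, 0.2801]
tool_rot: [-179.9, 0.2, -169.5]
force: [4.3, -2.6, -3.8]
grip_width: 0.0281
grasp_force: 25.0
```

{"name": "play_rows", "arguments": {
  "steps": [
    [[0,0,-0.001,0,0,0,0.02],[0,0,-0.0005,0,0,0,0.02],[0,0,0,0,0,0,0.02],[0,0,0,0,0,0,0.02],[0,0,0,0,0,0,0.02]]
  ]
}}

```text
time_s: 20.95
tool_pos: [0.575, 0.1145, 0.2811]
tool_rot: [-179.9, 0.2, -169.5]
force: [2.9, -3.0, -6.0]
grip_width: 0.0277
grasp_force: 25.0
```

Run:
```python
from h import *
g,K,V=cam('scene'); o=get_obs(); print(o['tool_pos'],o['force'],o['grip_width'],o['joint_velocities'].round(2))
a=cv2.resize(g[90:290,230:430],(600,600),interpolation=cv2.INTER_CUBIC)
cv2.imwrite('pics/s5.png',a[:,:,::-1])
```

```text
[0.57501633 0.11446183 0.28108731] [ 4.75306672 -2.77311083 -5.68175228] 0.027897112158531284 [-0.05  0.05 -0.02  0.03  0.07  0.04  0.  ]
```

View pics/s5.png

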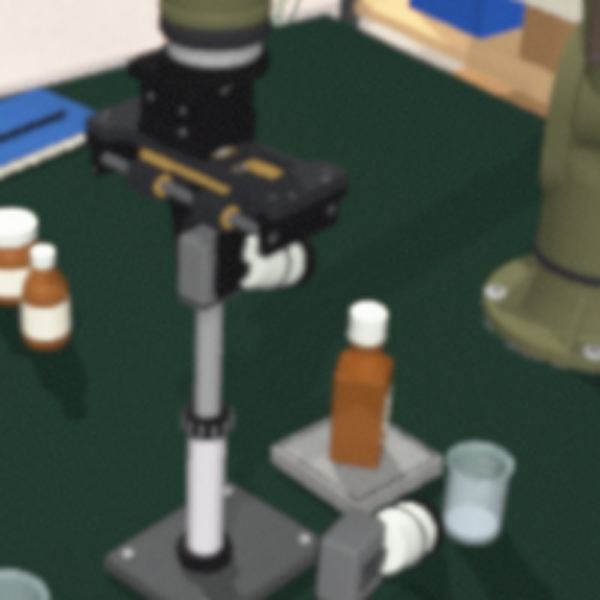

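The column is fully out at grip (205,265), held by the fingers. The bottle stands upright on the plate at (362,400). The tool has risen 90 mm and the pull force is building at the stop, so I'm handing in.

```bash
python3 -c "
from cell import sign_off; print(sign_off())"
```

```text
the job is handed in; nothing more can be done
None
```

I handed the job in with the square bottle standing upright and let go of in the middle of the plate, and the column held at its second stop (tool raised 90 mm) with the release squeezed in; no verdict came back.

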